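# Load the dish stage and slide it under the camera to the click stop

### The arm

A 7-joint arm with a two-finger parallel gripper is mounted at the origin on the work surface. World frame = base frame: x ahead of the robot, y to its left, z up, the work surface at z = 0. Lengths are in m, angles in rad, forces in N, time in s.
With the tool pointing down it reaches from about 0.4 to 0.875 m from the base axis. Payload 19.3 kg.
Tool frame: the origin (TCP) lies on the centre line of the jaws, within the pads' length; the fingertips stand 11 mm ahead of it and the grasp point (between the pads) lies 8 mm behind it; y points along the fingers, x is the direction in which the jaws open and shut, and the axes are right-handed (so a half turn about y gives the same grasp; the last joint's range is limited). The gripper opens to 85 mm and grips with 20 to 120 N. Pads are 22 mm wide; open, the fingers measure 114 mm over their backs; the gripper's body (76 mm by 85 mm) begins 54 mm behind the grasp point. The pads swing forward as they close: fully open they stand 13 mm farther back than shut.
Start: joints at [1.24, 0.521, -0.036, 1.599, 0.021, 1.021, -0.113], TCP at [0.161, -0.604, 0.242] pointing down, gripper open.
Joint ranges: [-2.91, 2.91], [-0.3, 2.13], [-1.5, 1.42], [0.17, 2.43], [-1.26, 4.41], [0.16, 1.93], [-2.52, 2.52]. Speed limits (rad/s): [1.89, 1.89, 2.39, 2.39, 3.01, 3.01, 3.01].

### API

Orientations are given as [roll, pitch, yaw] about the fixed x, y, z axes, in that order (R = Rz(yaw) Ry(pitch) Rx(roll)).
In Python, from workcell import monitor, cams, bot gives the robot as it stands.
- The arm moves only by the tool send_rows, never from a script. Its argument "series" is text: rows parted by semicolons, each of 7 numbers parted by spaces: the turn, a rotation vector about the tool's x, y, z in rad, then the shift along the tool's x, y, z in mm, then the opening, from 0 (shut) to 1 (fully open). In form: ax ay az tx ty tz claw; .... A call has 1 to 20 rows; each row is the pose to reach, as a shift and turn from the pose commanded when the call began, along the tool's axes at that moment; what a row does not reach only later rows make up. A row lasts 1/12 s, in which the tool goes at most 41.7 mm and 7.16 degrees, less where a joint would pass 70% of its speed; a pose out of reach is approached as far as the arm can. A call with a gripper value outside its range is refused whole. The fingers move at their own pace and stop on an object; "force" is the grip in N (left out, the last holds). Time passes only in rows, so rows that repeat a pose let the fingers close. It gives the time, the measured TCP pose, the force and the opening at its end, in the units of the state.
- monitor.observe(): the state, without advancing time (a new reading comes with each control period).
- cams.grab_frame(name): name is "side" or "top"; returns the picture (420x560x3 uint8, red, green, blue); there is no depth.
- cams.get_calibration(name): a dict with "mtx" (3x3 intrinsics, pixels), "k1" (the pictures are not rectified: a ray, as slopes to the right and down, at radius r is drawn at 1 + k1 r^2 times it, then the intrinsics apply), "origin" and "attitude" of the camera in the world. Camera axes: x right, y down, z forward; pixel columns grow to the right and rows downward; lengths in m; the calibration is good to about 2 mm. A picture is of the moment at which its call begins. get_calibration takes no time and is no camera call.
- bot.job_done(): hands the job in, once; it reports no verdict.
The state is a dict: "clock": time; "qpos": joint angles; "qd": joint speeds; "joint_efforts": joint torques, N m; "position": TCP position; "tool_rot": TCP orientation; "force": force on the tool from outside, world axes, zero at the start; "moment": the same for the moment, N m; "grip_width": finger opening in m.
Only numpy, scipy, OpenCV 4.12 (cv2) and the standard library are available. Lean on these libraries where they do the work, as an engineer would, in place of code of your own. Each camera call takes 0.05 s, during which the arm holds its last target.

### The job

Pick up the small closed filter dish and set it flat in the round nest of the sliding stage, without dropping it, while the stage is still out at the loading end. Then take the stage by its upright knob and slide it along the rail until the ball clicks into its notch, with the dish right under the camera lens, and finish there with the knob still firmly gripped: do not let go, the program ends while holding. Keep the dish upright and leave the big dish, the tip box and the bottle where they stand.

Things in the scene. Friction and masses are not known exactly. Their poses are not given: they have to be found in the camera images.
- stand: Fixed grey base plate (165 x 390 mm, top 12 mm above the bench) with a straight rail along its y axis. Origin on the bench under the rail's centre line; the plate spans x -60 to +105 and y -200 to +190 mm. The stage slides along the stand's +y, from the loading end (-y) towards the camera. Position and yaw vary.
- stage (a joint): Travel of the dish stage along the rail in m: 0 = end stop at the loading end, 0.19 = far end stop, growing along the stand's +y. The nest centre lies at y = -0.070 + travel in the stand's frame. About 1.5 N drag, stays where left. The notch comes at a travel between 0.11 and 0.15, differing from run to run, well short of the far stop.
- nest (a point): Centre of the floor of the round nest in the stage: a recess 53 mm in diameter and 4 mm deep with a 1 mm chamfer, in an aluminium plate 84 mm (x) x 86 mm (y) whose top is 40 mm above the bench (nest floor at 36 mm). Axes parallel to the stand's. It moves with the stage.
- knob: Upright round steel knob at the stage's loading end, 115 mm from the nest centre towards the stand's -y, on a 26 mm wide tongue. Origin at its foot, 40 mm above the bench; narrow neck, then an 18 mm diameter grip from 6 to 33 mm above the origin. It is rigid with the stage and does not turn.
- head: Camera head clamped on the base, its place along the rail varies. Origin on the bench straight under the lens, axes parallel to the stand's. Lens barrel 42 mm in diameter, lower end 130 mm above the bench; over it a 50 mm square camera body, top at 240 mm; an 18 mm column (top at 295 mm) 88 mm to the +x side, on a block 60 mm long.
- notch (a point): Mouth of the single notch in the head's steel index strip (x 57 to 70, y -160 to +85 mm in the head's frame, 28 to 42 mm above the bench). A spring ball in the stage's +x side runs along the strip; it clicks in when the nest is under the lens (same y as the notch), pulling the stage in over the last 4 mm. Pushing out of the notch then takes about 12 N either way.
- dish: The small closed glass dish, loose on the bench, about 45 g: base 50 mm in diameter, lid 53 mm in diameter from 5.5 to 16 mm above the underside, flat top. A white gridded filter disc with dark specks shows inside. Origin at the centre of its underside.
- big_dish: Bystander: empty clear glass dish, 95 mm in diameter, 17 mm high. Origin at the centre of its underside.
- tip_box: Bystander: white box of yellowish pipette tips, 82 x 120 mm, 63 mm high. Origin at the centre of its underside.
- bottle: Bystander: amber bottle, 74 mm in diameter, 135 mm high. Origin at the centre of its underside.
There are look-alikes about, which are no part of the job. Leave any orange look-alike of the dish alone.

How it is judged:
By the outcome, as a careful person would: the job done as asked, in the order asked, and still so for the second after the job is handed in, while the arm keeps its last pose, push and grip.
It also fails if it takes over 48 s, if anything falls off the work surface, if the arm or the gripper's body presses on something with over 40 N, if the wrist force passes 120 N, or if a joint passes its speed limit or range.

## Working session

There is one attempt and no reset: what is moved stays moved. The work goes in short steps, Python scripts to look and compute and a tool call to move; the robot and the scene stay as the last step left them, time stands still between calls to the robot, and variables do not carry over. Pictures are saved under pics/ and viewed, and the job is handed in when it is done.

Besides the shell and the picture viewer there is one more tool, called after "Call:" as name(argument=value, ...) on one line, values as JSON. send_rows: Moves the arm, as the interface text tells. Its arguments: {"type":"object","properties":{"series":{"type":"string"},"force":{"type":"number"}},"required":["series"]}

```bash
mkdir -p pics; ls
python3 - <<'E'
from workcell import monitor, cams, bot
import cv2
print(monitor.observe())
for n in ("side","top"):
    im=cams.grab_frame(n); cv2.imwrite(f"pics/{n}0.png",im[:,:,::-1]); print(cams.get_calibration(n))
E
```

```text
pics
{'clock': 0.0, 'qpos': array([ 1.23978546,  0.52205618, -0.03634057,  1.60002686,  0.02123778,
        1.02108747, -0.11280664]), 'qd': array([-8.34119014e-05, -1.69085006e-04, -1.62838998e-03, -1.01704722e-03,
       -4.17830040e-05,  4.01822556e-05, -2.32677082e-03]), 'joint_efforts': array([-2.34537220e-04, -9.27103114e+01,  1.97976083e+00, -3.69942248e+01,
        1.78411725e-02,  8.02244438e-03,  4.73925411e-06]), 'position': array([ 0.16103987, -0.60354808,  0.24169256]), 'tool_rot': array([-1.57090724e+00,  1.18662679e-03, -1.30997062e+00]), 'force': array([-0.09338444,  0.33900838, -0.20109196]), 'moment': array([-0.00018538, -0.00746086,  0.00532873]), 'grip_width': 0.08539662575683779}
{'mtx': array([[397.99827582,   0.        , 283.05181247],
       [  0.        , 397.99827582, 210.34892715],
       [  0.        ,   0.        ,   1.        ]]), 'k1': -0.10179676703989143, 'origin': array([ 0.49332041, -0.77347207,  0.80588211]), 'attitude': array([-2.32516807,  0.01742899, -0.09130772])}
{'mtx': array([[392.87824052,   0.        , 275.21469962],
       [  0.        , 392.87824052, 211.88516257],
       [  0.        ,   0.        ,   1.        ]]), 'k1': 0.02212090787468859, 'origin': array([0.49246086, 0.01841877, 1.11136597]), 'attitude': array([-3.07623812,  0.0046016 , -1.54880044])}
```

View pics/side0.png

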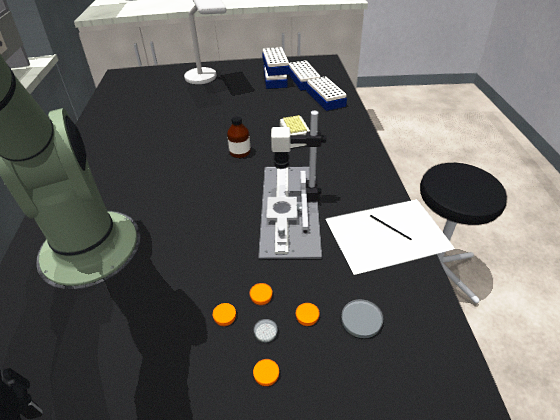

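View pics/top0.png

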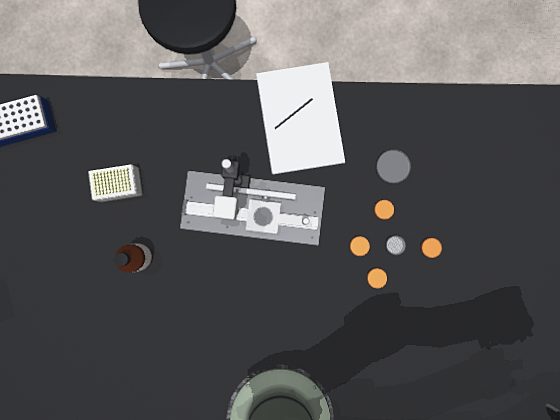

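```bash
cat > h.py <<'E'
import numpy as np, cv2
from scipy.spatial.transform import Rotation as Ro
from workcell import monitor, cams, bot
C={n:cams.get_calibration(n) for n in("side","top")}
def cam(n):
    c=C[n]; return c["mtx"],c["k1"],np.array(c["origin"]),Ro.from_euler("xyz",c["attitude"]).as_matrix()
def proj(n,P):
    M,k,o,R=cam(n); P=np.atleast_2d(P); q=(P-o)@R; s=q[:,:2]/q[:,2:]; r2=(s**2).sum(1,keepdims=True)
    s=s*(1+k*r2); return s*[M[0,0],M[1,1]]+[M[0,2],M[1,2]]
def ray(n,uv):
    M,k,o,R=cam(n); d=(np.array(uv,float)-[M[0,2],M[1,2]])/[M[0,0],M[1,1]]; s=d.copy()
    for _ in range(20): s=d/(1+k*(s@s))
    v=R@np.array([s[0],s[1],1]); return o,v
def atz(n,uv,z):
    o,v=ray(n,uv); return o+v*(z-o[2])/v[2]
def crop(im,x0,y0,w,h,f,name):
    cv2.imwrite("pics/"+name,cv2.resize(im[y0:y0+h,x0:x0+w,::-1],None,fx=f,fy=f,interpolation=cv2.INTER_CUBIC))
E
python3 - <<'E'
from h import *
t=cv2.imread("pics/top0.png")[:,:,::-1]; s=cv2.imread("pics/side0.png")[:,:,::-1]
crop(t,170,150,170,110,4.5,"tc.png"); crop(s,250,110,90,160,3.7,"sc.png"); crop(t,340,190,110,100,5,"td.png")
crop(s,200,270,130,125,4.5,"sd.png")
print(atz("top",(396,245),.016),atz("side",(265,327),.016))
E
```

```text
[ 0.47941968 -0.31132366  0.016     ] [ 0.48170244 -0.30842818  0.016     ]
```

View pics/tc.png

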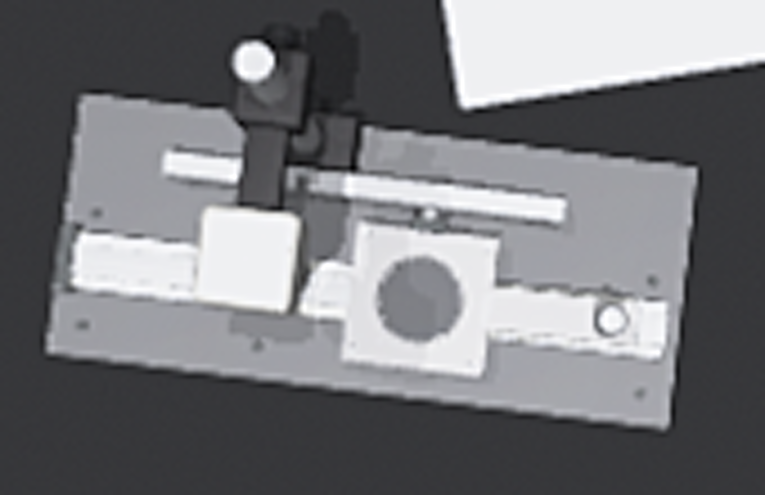

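View pics/sc.png

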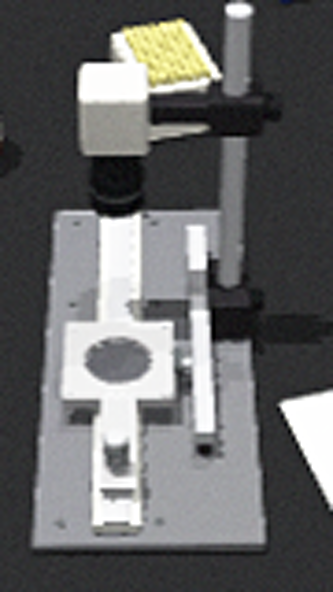

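View pics/td.png

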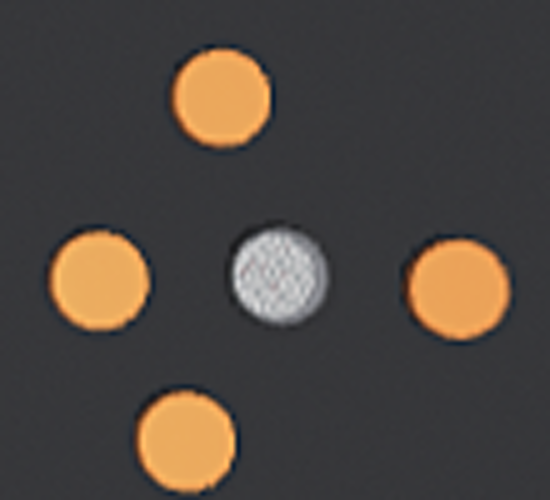

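View pics/sd.png

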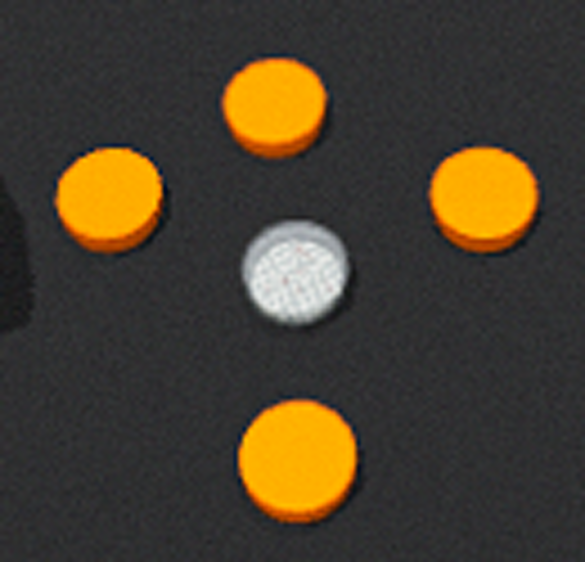

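```bash
cat > fit.py <<'E'
from h import *
from scipy.optimize import least_squares
def T(p,f): return (np.array(p)+.5)/4.5-.5+[170,150]
def S(p,f): return (np.array(p)+.5)/3.7-.5+[250,110]
# params: x,y,yaw, travel, head_y, per-cam px offsets
def w(p,pt):
    c,s=np.cos(p[2]),np.sin(p[2]); return np.array([p[0]+c*pt[0]-s*pt[1],p[1]+s*pt[0]+c*pt[1],pt[2]])
obs=[]
def add(n,px,fn): obs.append((n,(T if n=="top" else S)(px,0),fn))
for px,pt in [((80,94),(105,190)),((698,168),(105,-200)),((669,430),(-60,-200)),((47,352),(-60,190))]:
    add("top",px,lambda p,pt=pt:(pt[0]/1e3,pt[1]/1e3,.012))
for px,pt in [((33,548),(-60,-200)),((267,547),(105,-200)),((57,212),(-60,190))]:
    add("side",px,lambda p,pt=pt:(pt[0]/1e3,pt[1]/1e3,.012))
def st(x,y,z): return lambda p:(x,-.07+p[3]+y,z)
for n,px in [("top",(421,299)),("side",(118,360))]: add(n,px,st(0,0,.038))
for n,px in [("top",(611,319))]: add(n,px,st(0,-.115,.074))
for px,a in [((360,222),(.042,.043)),((500,240),(.042,-.043)),((487,377),(-.042,-.043)),((341,361),(-.042,.043))]: add("top",px,st(*a,.04))
for px,a in [((64,322),(-.042,.043)),((172,322),(.042,.043)),((62,400),(-.042,-.043)),((174,400),(.042,-.043))]: add("side",px,st(*a,.04))
for px,a in [((204,206),(.025,.025)),((300,213),(.025,-.025)),((292,310),(-.025,-.025)),((197,297),(-.025,.025))]:
    add("top",px,lambda p,a=a:(a[0],p[4]+a[1],.24))
add("top",(254,60),lambda p:(.088,p[4],.295))
add("side",(238,8),lambda p:(.088,p[4],.295))
def res(p):
    r=[]
    for n,px,fn in obs: r.append((proj(n,w(p,fn(p)))[0]-px)-(p[5:7] if n=="top" else p[7:9]))
    r=np.array(r).ravel(); return np.r_[r,p[5:]*1.0]
s=least_squares(res,[.55,.05,-.1,0,.1,0,0,0,0],loss="soft_l1")
if __name__=="__main__":
    p=s.x; print(p.round(4)); print(np.round(res(p)[:-4].reshape(-1,2),1).tolist())
    print("nest",w(p,(0,-.07+p[3],.036)),"knob",w(p,(0,-.185+p[3],.04)),"head",w(p,(0,p[4],0)), "notch travel",p[4]+.07)
    # dish
    im=cv2.imread("pics/top0.png"); 
    for n,off,x0,y0,X0,Y0,hh in(("top",p[5:7],340,190,380,230,32),("side",p[7:9],0,0,245,310,42)):
        im=cv2.imread(f"pics/{n}0.png"); g=im[Y0:Y0+hh,X0:X0+42]; m=(g.min(2)>85).astype(np.uint8)
        c=max(cv2.findContours(m,0,1)[0],key=cv2.contourArea); e=cv2.minEnclosingCircle(c); b=cv2.boundingRect(c)
        u=np.array([X0+b[0]+(b[2]-1)/2,Y0+b[1]+(b[3]-1)/2]); print(n,u,b,atz(n,u+off,.013),atz(n,u,.013))
E
python3 fit.py
```

```text
[ 0.555   0.0938 -0.0982  0.032   0.0419  0.5814 -0.3521 -0.1811 -0.4424]
[[0.5, -0.4], [0.5, -0.4], [0.3, -0.2], [-0.1, 0.3], [-0.4, -0.5], [-0.1, -0.6], [-0.7, -0.3], [0.0, 0.1], [0.1, 0.5], [0.6, 0.1], [-0.2, 0.0], [-0.1, -0.2], [-0.9, -0.1], [0.2, -0.4], [0.5, 0.4], [0.0, 0.1], [-0.1, -0.2], [0.0, -0.4], [-0.1, -1.0], [0.8, 0.1], [-0.3, 0.8], [-1.5, 1.0], [0.3, 0.3], [0.3, 0.5]]
nest [0.55129261 0.05597155 0.036     ] knob [ 0.54001526 -0.05847416  0.04      ] head [0.55913099 0.1355177  0.        ] notch travel 0.11189972219325363
top [395.5 245. ] (6, 6, 20, 19) [ 0.48036353 -0.31245058  0.013     ] [ 0.47935192 -0.31084661  0.013     ]
side [265. 330.] (9, 9, 23, 23) [ 0.48086766 -0.31305102  0.013     ] [ 0.48120207 -0.31419649  0.013     ]
```

```bash
cat > m.py <<'E'
from h import *
YAW=-.098
def Rt(tilt_deg,yaw=YAW,jaw="x"):
    s,c=np.sin(np.radians(tilt_deg)),np.cos(np.radians(tilt_deg))
    R0=np.array([[1,0,0],[0,s,c],[0,-c,s]],float)   # columns x,y,z
    R=Ro.from_euler("z",yaw).as_matrix()@R0
    return R
def goal(pt,R,ahead=0.,cur=None):
    """TCP so that the point 'ahead' m in front of TCP on the axis is at pt; print row"""
    st=monitor.observe(); p,q=(st["position"],st["tool_rot"]) if cur is None else cur
    Rc=Ro.from_euler("xyz",q).as_matrix(); t=np.array(pt)-R[:,1]*ahead
    rv=Ro.from_matrix(Rc.T@R).as_rotvec(); d=Rc.T@(t-p)*1e3
    print("tcp",t.round(4),"row",rv.round(4),d.round(1),"ang",np.degrees(np.linalg.norm(rv)).round(1),"dist",np.linalg.norm(d).round(1)); return t
E
python3 - <<'E'
from m import *
goal([.4806,-.3127,.085],Rt(12),.011,cur=(np.array([.161,-.604,.242]),[-np.pi/2,0,-1.31]))
E
```

```text
tcp [ 0.4804 -0.315   0.0958] row [ 0.1831 -1.2073  0.1269] [-196.9  146.2  383.1] ang 70.3 dist 454.9
```

Call:
send_rows(series="0.1831 -1.2073 0.1269 -196.9 146.2 383.1 1;0.1831 -1.2073 0.1269 -196.9 146.2 383.1 1;0.1831 -1.2073 0.1269 -196.9 146.2 383.1 1;0.1831 -1.2073 0.1269 -196.9 146.2 383.1 1;0.1831 -1.2073 0.1269 -196.9 146.2 383.1 1;0.1831 -1.2073 0.1269 -196.9 146.2 383.1 1;0.1831 -1.2073 0.1269 -196.9 146.2 383.1 1;0.1831 -1.2073 0.1269 -196.9 146.2 383.1 1;0.1831 -1.2073 0.1269 -196.9 146.2 383.1 1;0.1831 -1.2073 0.1269 -196.9 146.2 383.1 1;0.1831 -1.2073 0.1269 -196.9 146.2 383.1 1;0.1831 -1.2073 0.1269 -196.9 146.2 383.1 1;0.1831 -1.2073 0.1269 -196.9 146.2 383.1 0.72;0.1831 -1.2073 0.1269 -196.9 146.2 383.1 0.72;0.1831 -1.2073 0.1269 -196.9 146.2 383.1 0.72;0.1831 -1.2073 0.1269 -196.9 146.2 383.1 0.72", force=25)

```text
clock: 1.43
position: [0.4798, -0.3159, 0.0964]
tool_rot: [-1.362, 0.0, -0.1]
force: [0.3, -0.3, -0.7]
grip_width: 0.0615
```

Run:
```python
from m import *
st=monitor.observe(); print({k:np.round(st[k],4) for k in("clock","qpos","position","tool_rot","force","grip_width")})
R=Ro.from_euler("xyz",st["tool_rot"]).as_matrix();p=st["position"]
im=cams.grab_frame("side").copy(); crop(im,190,220,150,130,5,"s1.png")
for a in(-.002,.005,.011): print(a,[proj("side",p+R[:,1]*a+R[:,0]*x).round(1).tolist() for x in(-.032,0,.032)], [((proj("side",p+R[:,1]*a+R[:,0]*x)[0]-[190,220]+.5)*5).round().tolist() for x in(-.032,0,.032)])
```

```text
{'clock': np.float64(1.4333), 'qpos': array([ 0.881 ,  0.7205, -0.4437,  1.7436,  0.1332,  0.8204,  0.33  ]), 'position': array([ 0.4798, -0.3159,  0.0964]), 'tool_rot': array([-1.3621,  0.    , -0.0998]), 'force': array([ 0.272 , -0.2954, -0.6866]), 'grip_width': np.float64(0.0615)}
-0.002 [[[246.9, 309.8]], [[262.3, 309.8]], [[277.8, 309.8]]] [[287.0, 452.0], [364.0, 452.0], [442.0, 452.0]]
0.005 [[[247.2, 311.0]], [[262.5, 311.0]], [[277.9, 311.0]]] [[288.0, 458.0], [365.0, 458.0], [442.0, 458.0]]
0.011 [[[247.5, 312.0]], [[262.7, 312.1]], [[278.0, 312.1]]] [[290.0, 463.0], [366.0, 463.0], [442.0, 463.0]]
```

View pics/s1.png

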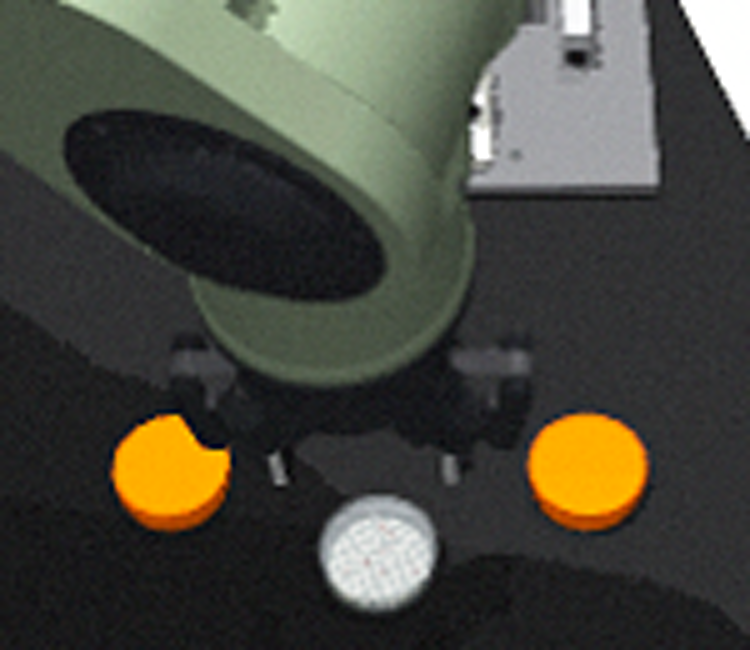

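Run:
```python
from m import *
st=monitor.observe()
R=Ro.from_euler("xyz",st["tool_rot"]).as_matrix();p=st["position"]
for a in(-.002,.005,.011): print(a,[[((proj("side",p+R[:,1]*a+R[:,0]*x+R[:,2]*z)[0]-[190,220]+.5)*5).round().tolist() for x in(-.031,.031)] for z in(-.011,.011)])
im=cams.grab_frame("top").copy(); crop(im,330,180,130,110,6,"t1.png")
```

```text
-0.002 [[[288.0, 477.0], [439.0, 477.0]], [[291.0, 426.0], [440.0, 426.0]]]
0.005 [[[290.0, 483.0], [440.0, 483.0]], [[292.0, 432.0], [440.0, 432.0]]]
0.011 [[[291.0, 488.0], [440.0, 488.0]], [[294.0, 438.0], [441.0, 438.0]]]
```

View pics/t1.png

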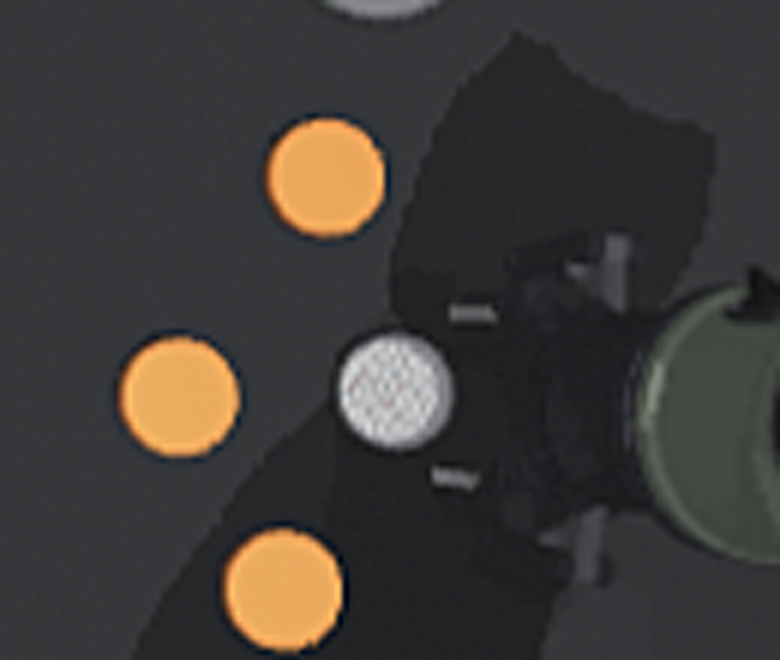

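Run:
```python
from m import *
st=monitor.observe(); print(st["position"],st["tool_rot"],st["clock"])
goal([.4806,-.3127,.0115],Rt(12),.004)
```

```text
[ 0.48002988 -0.31570561  0.09638106] [-1.36193475e+00 -1.58088051e-04 -9.94360028e-02] 1.5333
tcp [ 0.4805 -0.3135  0.0154] row [ 0.0006 -0.0014  0.0005] [  0.3  79.7 -14.6] ang 0.1 dist 81.0
```

Call:
send_rows(series="0 -0.001 0 0 30 -5.5 0.8;0 -0.001 0 0.3 50 -9.2 0.8;0 -0.001 0 0.3 65 -12 0.8;0 -0.001 0 0.3 73 -13.4 0.8;0 -0.001 0 0.3 79.7 -14.6 0.8;0 -0.001 0 0.3 79.7 -14.6 0.8;0 -0.001 0 0.3 79.7 -14.6 0.8")

```text
clock: 2.12
position: [0.4812, -0.3128, 0.0156]
tool_rot: [-1.362, -0.001, -0.097]
force: [0.8, -0.3, 0.5]
grip_width: 0.0677
```

Run:
```python
from m import *
im=cams.grab_frame("side").copy(); crop(im,210,270,120,100,6.5,"s2.png")
```

```text
(no output)
```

View pics/s2.png

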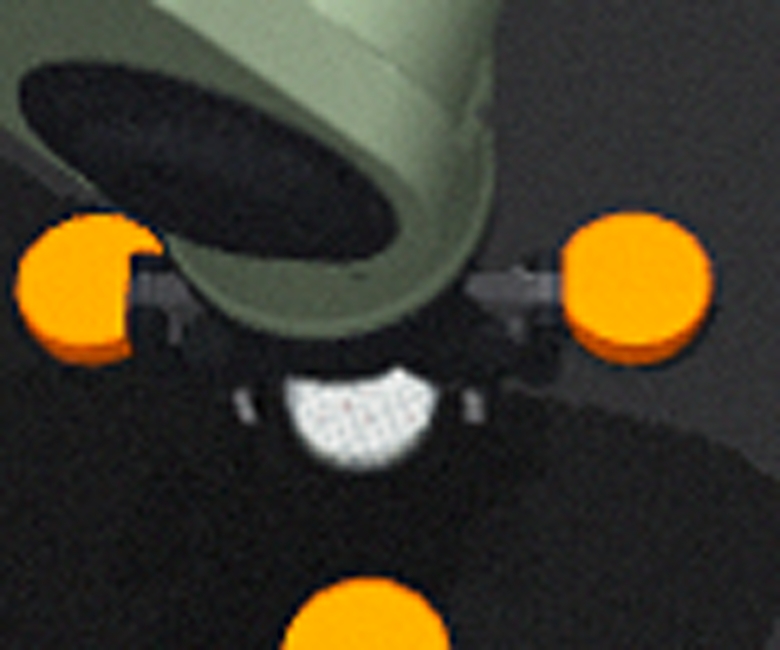

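Call:
send_rows(series="0 0 0 0 0 0 0.5;0 0 0 0 0 0 0.5;0 0 0 0 0 0 0.5;0 0 0 0 0 0 0.5;0 0 0 0 0 0 0.4;0 0 0 0 0 0 0.4", force=35)

```text
clock: 2.67
position: [0.4814, -0.3131, 0.0163]
tool_rot: [-1.362, -0.001, -0.097]
force: [-2.8, 0.2, 10.3]
grip_width: 0.0508
```

Run:
```python
from m import *
im=cams.grab_frame("top").copy(); crop(im,330,180,130,110,6,"t3.png")
im=cams.grab_frame("side").copy(); crop(im,210,270,120,100,6.5,"s3.png")
st=monitor.observe(); print(st["position"],st["tool_rot"],st["force"])
```

```text
[ 0.48144664 -0.31304273  0.01626087] [-1.36224545e+00 -1.30155136e-03 -9.72669108e-02] [-2.84667397  0.3725811  11.02819416]
```

View pics/t3.png

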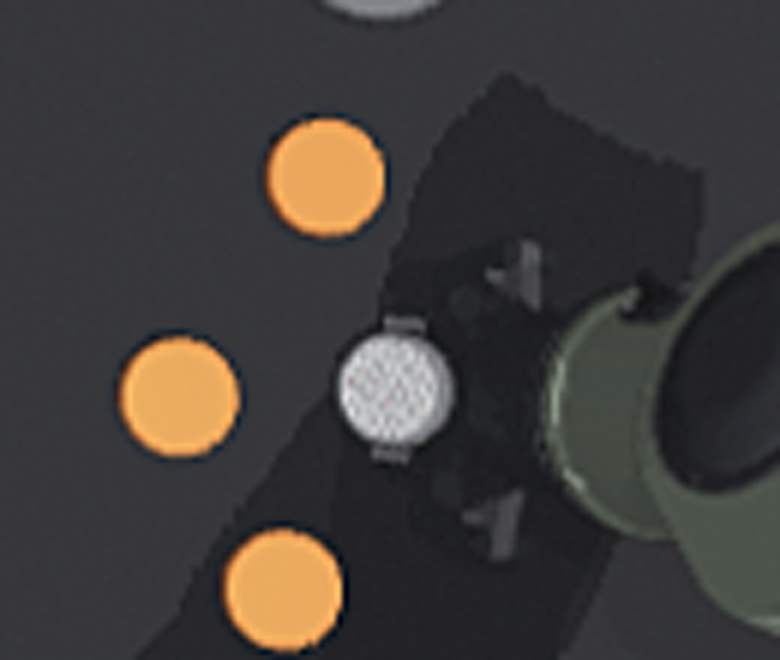

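View pics/s3.png

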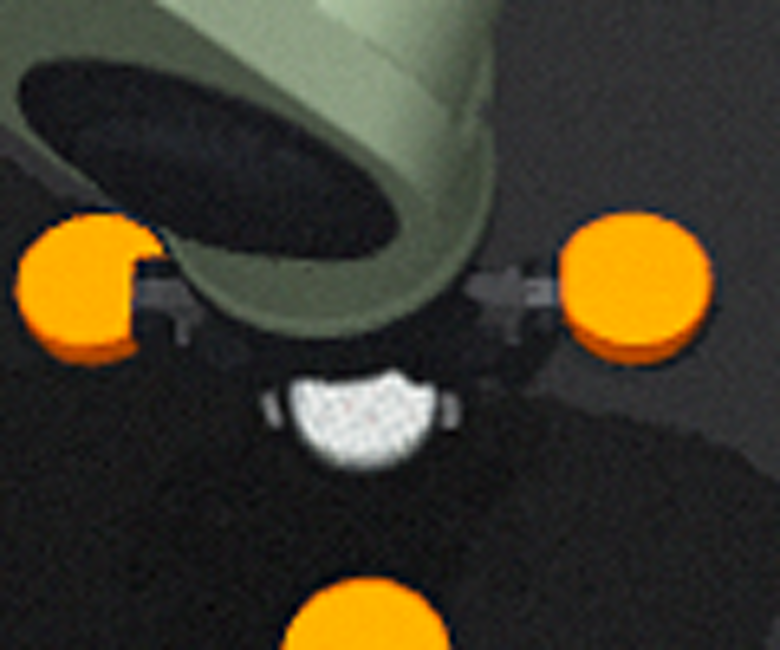

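Call:
send_rows(series="0 0 0 0 -5 1 0.4;0 0 0 0 -15 3.2 0.4;0 0 0 0 -30 6.4 0.4;0 0 0 0 -60 12.7 0.4;0 0 0 0 -90 19 0.4;0 0 0 0 -90 19 0.4;0 0 0 0 -90 19 0.4")

```text
clock: 3.35
position: [0.4818, -0.3134, 0.1095]
tool_rot: [-1.364, -0.003, -0.097]
force: [0.3, -0.1, -0.7]
grip_width: 0.0511
```

Run:
```python
from m import *
im=cams.grab_frame("top").copy(); crop(im,330,180,130,110,6,"t4.png")
im=cams.grab_frame("side").copy(); crop(im,210,220,120,100,6.5,"s4.png")
st=monitor.observe(); print(st["position"],st["tool_rot"],st["force"])
p=st["position"];R=Ro.from_euler("xyz",st["tool_rot"]).as_matrix()
for a in(.0,.008): print(a,[[((proj("side",p+R[:,1]*a+R[:,0]*x+R[:,2]*z)[0]-[210,220]+.5)*6.5).round().tolist() for x in(-.027,.027)] for z in(-.011,.011)])
# dish outline pred: dish center c: axis point 4 mm ahead at underside+11.5
c=p+R[:,1]*.004+[0,0,-.0115+0.0]
for h,r in((.0055,.0265),(.016,.0265),(0,.025)):
  for n,o,f in(("side",(210,220),6.5),("top",(330,180),6)):
    q=[(((proj(n,c+[r*np.cos(t),r*np.sin(t),h])[0]-o)+.5)*f).round().tolist() for t in np.arange(4)*np.pi/2]; print(h,n,q)
```

```text
[ 0.48077206 -0.3127318   0.10720229] [-1.36159771e+00 -9.74211435e-05 -9.71205521e-02] [-0.45487213 -0.28088312 -1.06196124]
0.0 [[[257.0, 595.0], [429.0, 595.0]], [[261.0, 529.0], [430.0, 529.0]]]
0.008 [[[260.0, 604.0], [430.0, 604.0]], [[263.0, 538.0], [431.0, 538.0]]]
0.0055 side [[429.0, 570.0], [341.0, 508.0], [263.0, 584.0], [351.0, 649.0]]
0.0055 top [[458.0, 331.0], [396.0, 392.0], [458.0, 456.0], [521.0, 395.0]]
0.016 side [[428.0, 551.0], [340.0, 489.0], [260.0, 565.0], [349.0, 631.0]]
0.016 top [[466.0, 331.0], [403.0, 392.0], [466.0, 457.0], [529.0, 395.0]]
0 side [[425.0, 580.0], [343.0, 521.0], [269.0, 593.0], [351.0, 654.0]]
0 top [[454.0, 335.0], [395.0, 392.0], [454.0, 452.0], [512.0, 394.0]]
```

View pics/t4.png

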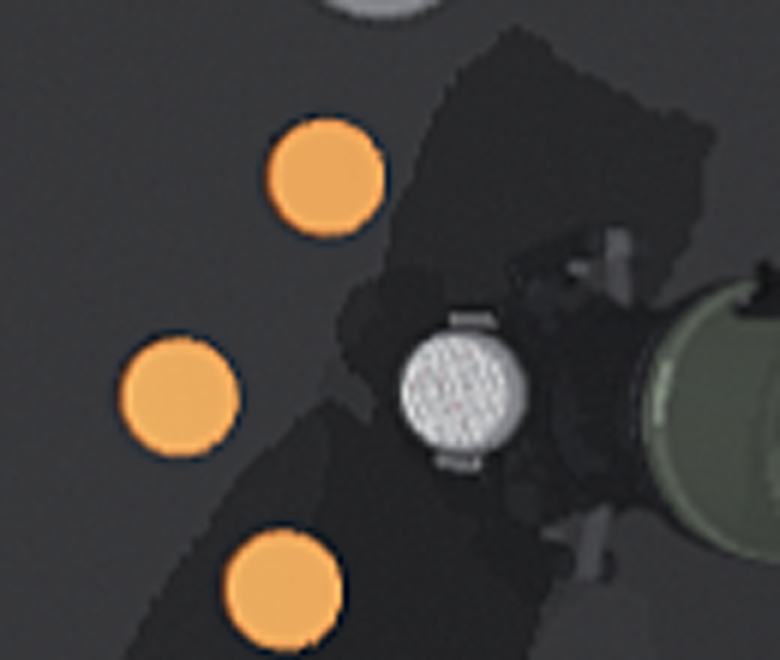

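View pics/s4.png

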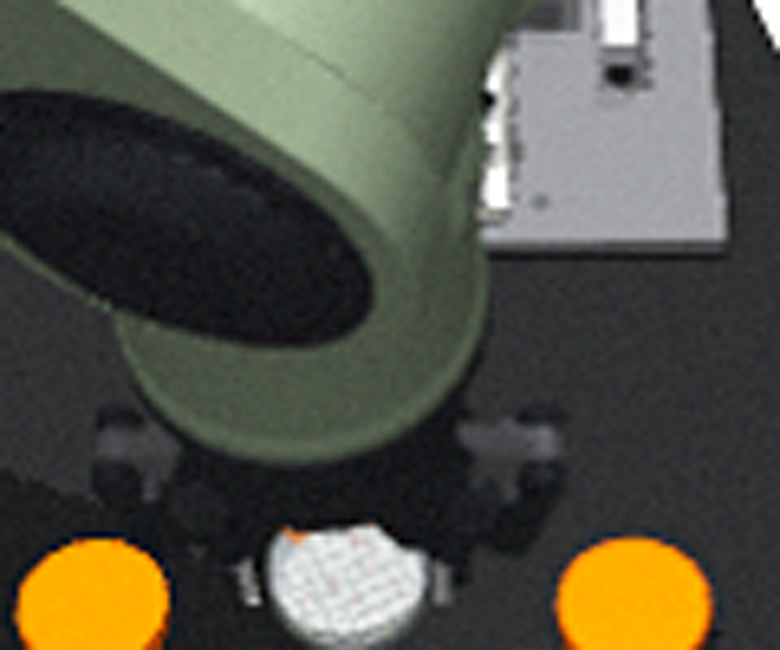

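Run:
```python
from m import *
goal([.5444,-.0137,.09+.0124],Rt(12),.004)
```

```text
tcp [ 0.5443 -0.0145  0.1063] row [ 0.0002  0.0009 -0.0001] [ 34.3  63.8 296.2] ang 0.1 dist 304.9
```

Call:
send_rows(series="0 0.001 0 1.7 3.2 14.8 0.4;0 0.001 0 5.1 9.6 44.4 0.4;0 0.001 0 8.6 16 74 0.4;0 0.001 0 12 22.3 103.7 0.4;0 0.001 0 15.4 28.7 133.3 0.4;0 0.001 0 18.9 35.1 162.9 0.4;0 0.001 0 22.3 41.5 192.5 0.4;0 0.001 0 25.7 47.9 222.1 0.4;0 0.001 0 29.2 54.2 251.8 0.4;0 0.001 0 32.6 60.6 281.4 0.4;0 0.001 0 34.3 63.8 296.2 0.4;0 0.001 0 34.3 63.8 296.2 0.4;0 0.001 0 34.3 63.8 296.2 0.4")

```text
clock: 4.53
position: [0.5439, -0.0131, 0.1056]
tool_rot: [-1.361, 0.002, -0.096]
force: [-0.6, -1.0, 0.2]
grip_width: 0.0513
```

Run:
```python
from m import *
im=cams.grab_frame("top").copy(); crop(im,170,130,170,130,4.6,"t5.png")
im=cams.grab_frame("side").copy(); crop(im,150,80,200,170,3.5,"s5.png")
st=monitor.observe(); print(st["position"],st["tool_rot"],st["force"],st["grip_width"])
goal([.5513,.0560,.052+.0124],Rt(12),.004)
```

```text
[ 0.54398776 -0.01501426  0.10568769] [-1.36163095e+00  1.20557332e-03 -9.85679864e-02] [-0.1904127  -0.38621371 -1.65430756] 0.0511760542607466
tcp [0.5512 0.0552 0.0683] row [ 0.0003 -0.0008 -0.0011] [ 0.3 51.2 61.3] ang 0.1 dist 79.8
```

View pics/t5.png

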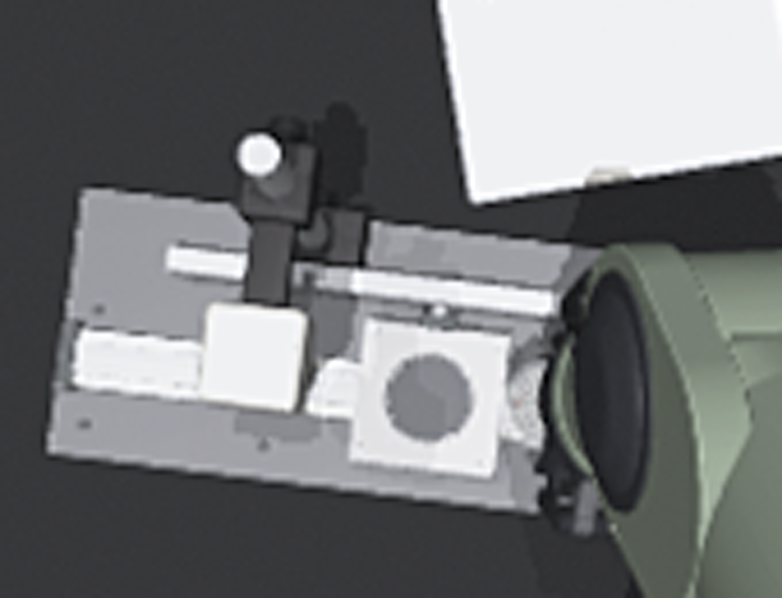

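View pics/s5.png

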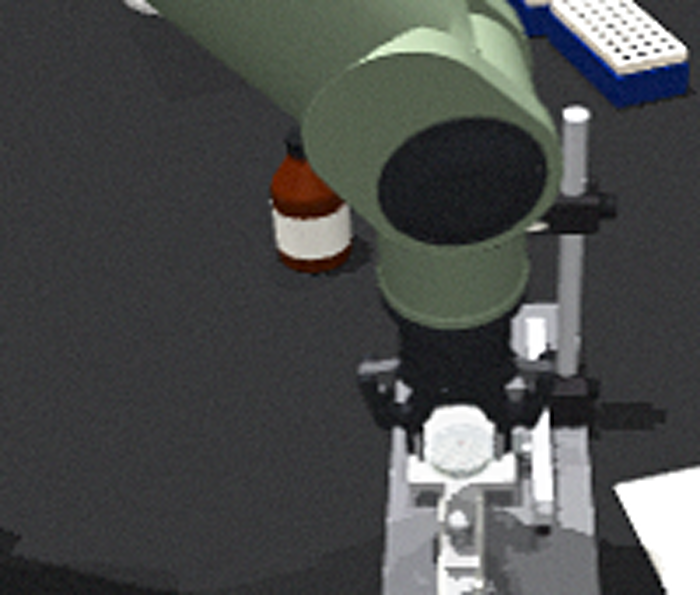

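Call:
send_rows(series="0 -0.001 -0.001 0.1 3 14 0.4;0 -0.001 -0.001 0.2 7.3 34.5 0.4;0 -0.001 -0.001 0.3 11.5 55 0.4;0 -0.001 -0.001 0.3 14.6 69.1 0.4;0 -0.001 -0.001 0.3 24.6 67 0.4;0 -0.001 -0.001 0.3 39.6 63.8 0.4;0 -0.001 -0.001 0.3 51.2 61.3 0.4;0 -0.001 -0.001 0.3 51.2 61.3 0.4;0 -0.001 -0.001 0.3 51.2 61.3 0.4;0 -0.001 -0.001 0.3 51.2 61.3 0.4")

```text
clock: 5.47
position: [0.5519, 0.0552, 0.0692]
tool_rot: [-1.361, -0.001, -0.098]
force: [0.9, 0.2, -0.3]
grip_width: 0.051
```

Run:
```python
from m import *
im=cams.grab_frame("top").copy(); crop(im,210,170,110,90,7,"t6.png")
im=cams.grab_frame("side").copy(); crop(im,240,140,90,110,5.4,"s6.png")
st=monitor.observe(); print(st["position"],st["tool_rot"],st["force"],st["grip_width"])
```

```text
[0.55209235 0.05543905 0.06950569] [-1.36127256 -0.00196692 -0.09788436] [-0.61152391 -0.1888168  -1.52655611] 0.05103670070453609
```

View pics/t6.png

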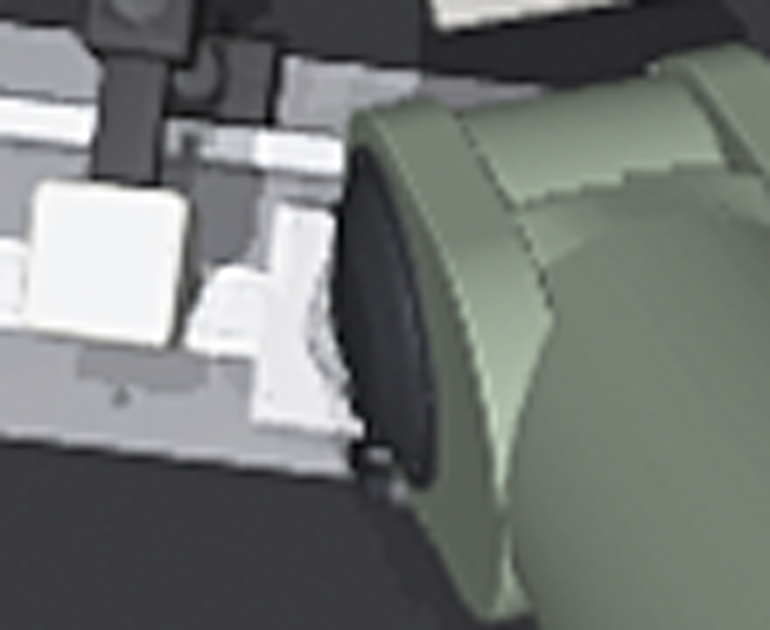

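View pics/s6.png

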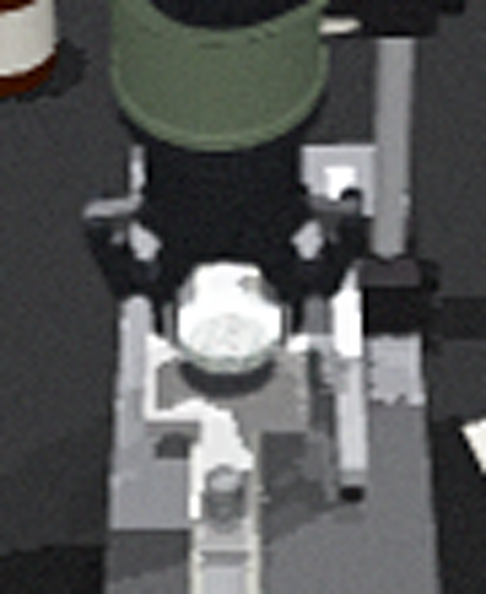

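```bash
cat > ov.py <<'E'
from m import *
import fit
P=fit.s.x
def circ(img,n,c,r,o,f,col,off):
    pts=np.array([((proj(n,np.array(c)+[r*np.cos(t),r*np.sin(t),0])[0]-off-o)+.5)*f for t in np.linspace(0,6.29,60)])
    cv2.polylines(img,[pts.round().astype(np.int32)],False,col,1)
E
python3 - <<'E'
from ov import *
st=monitor.observe();R=Ro.from_euler("xyz",st["tool_rot"]).as_matrix()
c=st["position"]+R[:,1]*.004; u=st["position"][2]-.0163
print(c,u)
im=cv2.imread("pics/s6.png"); o=np.array([240,140]);f=5.4
for h,r in((0,.025),(.0055,.0265),(.016,.0265)): circ(im,"side",[c[0],c[1],u+h],r,o,f,(0,0,255),P[7:9])
cv2.imwrite("pics/s6o.png",cv2.resize(im[200:420,100:350],None,fx=3,fy=3))
E
```

```text
[0.55218132 0.05626629 0.06559318] 0.05320568884341324
```

View pics/s6o.png

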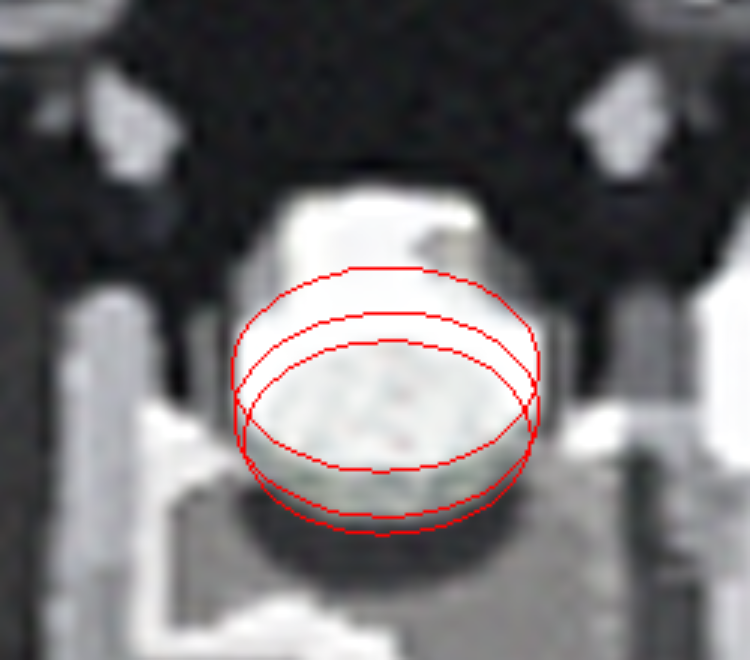

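Run:
```python
from m import *
for z in (.041,.037): goal([.5513,.0560,z+.0124],Rt(12),.004)
```

```text
tcp [0.5512 0.0552 0.0573] row [-0.0001  0.0005  0.0019] [-0.9 11.9 -2.9] ang 0.1 dist 12.2
tcp [0.5512 0.0552 0.0533] row [-0.0001  0.0005  0.0019] [-0.9 15.8 -3.7] ang 0.1 dist 16.2
```

Call:
send_rows(series="0 0 0.002 -0.9 4 -1.2 0.4;0 0 0.002 -0.9 8 -2 0.4;0 0 0.002 -0.9 11.9 -2.9 0.4;0 0 0.002 -0.9 11.9 -2.9 0.4;0 0 0.002 -0.9 13 -3.1 0.4;0 0 0.002 -0.9 14 -3.3 0.4;0 0 0.002 -0.9 15 -3.5 0.4;0 0 0.002 -0.9 15.8 -3.7 0.4;0 0 0.002 -0.9 15.8 -3.7 0.4;0 0 0.002 -0.9 15.8 -3.7 0.4")

```text
clock: 6.4
position: [0.5508, 0.0555, 0.0527]
tool_rot: [-1.361, 0.001, -0.097]
force: [0.7, 0.7, -0.7]
grip_width: 0.0509
```

Run:
```python
from ov import *
im=cams.grab_frame("side").copy(); crop(im,240,140,90,110,5.4,"s7.png")
st=monitor.observe();R=Ro.from_euler("xyz",st["tool_rot"]).as_matrix()
c=st["position"]+R[:,1]*.004; u=st["position"][2]-.0163
print(c,u,st["force"],st["grip_width"])
im=cv2.imread("pics/s7.png"); o=np.array([240,140]);f=5.4
for h,r in((0,.025),(.0055,.0265),(.016,.0265)): circ(im,"side",[c[0],c[1],u+h],r,o,f,(0,0,255),P[7:9])
cv2.imwrite("pics/s7o.png",cv2.resize(im[200:450,50:350],None,fx=2.5,fy=2.4))
```

```text
[0.55091441 0.05634432 0.04884364] 0.036456209672119474 [-1.11186565 -0.07261937 -1.13807715] 0.05091377630635008
```

View pics/s7o.png

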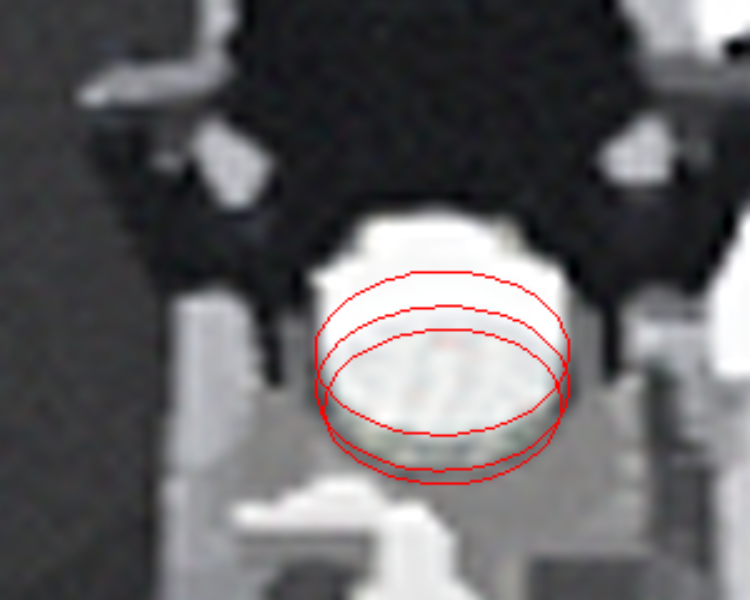

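Call:
send_rows(series="0 0 0 0 0.5 -0.1 0.4;0 0 0 0 1 -0.2 0.4;0 0 0 0 1 -0.2 0.4;0 0 0 0 1 -0.2 0.4")

```text
clock: 6.78
position: [0.551, 0.0556, 0.0522]
tool_rot: [-1.361, 0.0, -0.097]
force: [-3.5, -1.9, 10.3]
grip_width: 0.0513
```

Call:
send_rows(series="0 0 0 0 -0.4 0 0.65;0 0 0 0 -0.4 0 0.72;0 0 0 0 -0.4 0 0.75;0 0 0 0 -0.4 0 0.75;0 0 0 0 -0.4 0 0.75")

```text
clock: 7.2
position: [0.5508, 0.0555, 0.052]
tool_rot: [-1.361, 0.001, -0.097]
force: [0.0, 0.2, -0.0]
grip_width: 0.0644
```

Run:
```python
from ov import *
im=cams.grab_frame("side").copy(); crop(im,240,140,90,110,5.4,"s8.png")
st=monitor.observe();print(st["position"],st["force"],st["grip_width"])
```

```text
[0.55075529 0.05548296 0.05200652] [-0.07799732  0.28188321  0.29993593] 0.06429336716870074
```

View pics/s8.png

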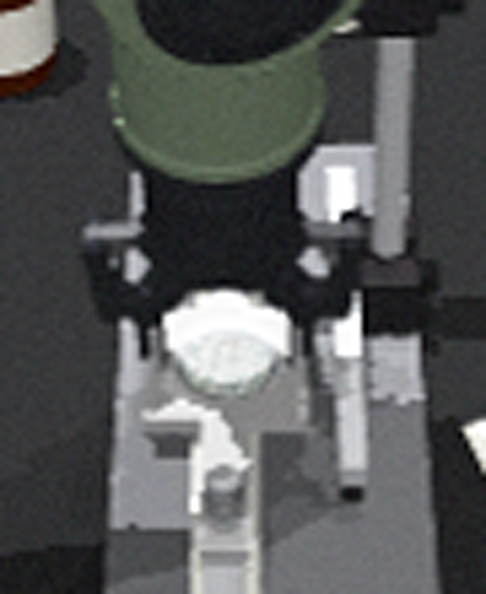

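Call:
send_rows(series="0 0 0 0 -8 1.7 0.75;0 0 0 0 -20 4.2 0.75;0 0 0 0 -45 9.6 0.75;0 0 0 0 -73.4 15.6 0.75;0 0 0 0 -73.4 15.6 0.75;0 0 0 0 -73.4 15.6 0.75")

```text
clock: 7.75
position: [0.5519, 0.0553, 0.1295]
tool_rot: [-1.361, -0.003, -0.097]
force: [0.5, 0.4, -0.4]
grip_width: 0.0638
```

Run:
```python
from ov import *
st=monitor.observe();print(st["position"],st["tool_rot"],st["qpos"].round(2),st["force"])
V=Rt(0)
for s in(1,-1):
    R=Ro.from_euler("z",s*np.pi/2).as_matrix()@V
    print(s); goal([.5400,-.0585,.12],R,0)
```

```text
[0.55188054 0.05534573 0.1295223 ] [-1.36127976 -0.00288829 -0.09711801] [ 0.24  0.59 -0.46  1.9   0.08  0.65 -0.3 ] [ 0.48843186  0.38560833 -0.41914953]
1
tcp [ 0.54   -0.0585  0.12  ] row [-0.1623 -1.5633  0.1667] [  -0.8  -14.5 -113.9] ang 90.6 dist 114.9
-1
tcp [ 0.54   -0.0585  0.12  ] row [-0.1667  1.5657 -0.1623] [  -0.8  -14.5 -113.9] ang 90.7 dist 114.9
```

Call:
send_rows(series="0 0 0 0 -4 -30 0.75;0 0 0 -0.5 -8 -70 0.75;0 0 0 -0.8 -14.5 -113.9 0.6;-0.162 -1.563 0.167 -0.8 -14.5 -113.9 0.6;-0.162 -1.563 0.167 -0.8 -14.5 -113.9 0.6;-0.162 -1.563 0.167 -0.8 -14.5 -113.9 0.6;-0.162 -1.563 0.167 -0.8 -14.5 -113.9 0.6;-0.162 -1.563 0.167 -0.8 -14.5 -113.9 0.6;-0.162 -1.563 0.167 -0.8 -14.5 -113.9 0.6;-0.162 -1.563 0.167 -0.8 -14.5 -113.9 0.6;-0.162 -1.563 0.167 -0.8 -14.5 -113.9 0.6;-0.162 -1.563 0.167 -0.8 -14.5 -113.9 0.6;-0.162 -1.563 0.167 -0.8 -14.5 -113.9 0.6;-0.162 -1.563 0.167 -0.8 -14.5 -113.9 0.6;-0.162 -1.563 0.167 -0.8 -14.5 -113.9 0.6;-0.162 -1.563 0.167 -0.8 -14.5 -113.9 0.6;-0.162 -1.563 0.167 -0.8 -14.5 -113.9 0.6;-0.162 -1.563 0.167 -0.8 -14.5 -113.9 0.6;-0.162 -1.563 0.167 -0.8 -14.5 -113.9 0.6")

```text
clock: 9.33
position: [0.5389, -0.0586, 0.1175]
tool_rot: [-1.566, -0.0, 1.469]
force: [0.1, -0.4, -0.4]
grip_width: 0.0511
```

Run:
```python
from ov import *
im=cams.grab_frame("side").copy(); crop(im,220,130,120,130,4.5,"s9.png")
im=cams.grab_frame("top").copy(); crop(im,180,150,160,120,4.7,"t9.png")
st=monitor.observe();print(st["position"],st["tool_rot"],st["qpos"].round(2),st["force"],st["grip_width"])
p=st["position"]; print([((proj("side",q)[0]-P[7:9]-[220,130]+.5)*4.5).round() for q in (p,[.5400,-.0585,.073],[.54,-.0585,.04])])
```

```text
[ 0.53900157 -0.05857709  0.11756495] [-1.56639763e+00  4.31751249e-05  1.47036543e+00] [ 0.52  0.66 -0.73  1.89  0.59  0.82  0.94] [0.09652292 0.9079422  0.47324614] 0.05085458112502601
[array([273., 386.]), array([276., 442.]), array([278., 482.])]
```

View pics/s9.png

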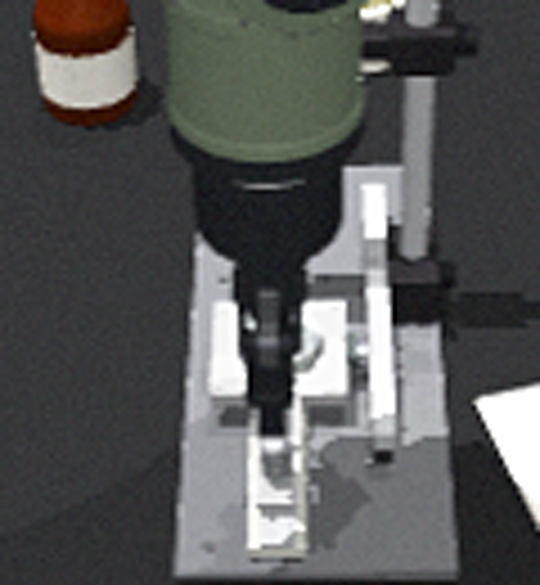

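View pics/t9.png

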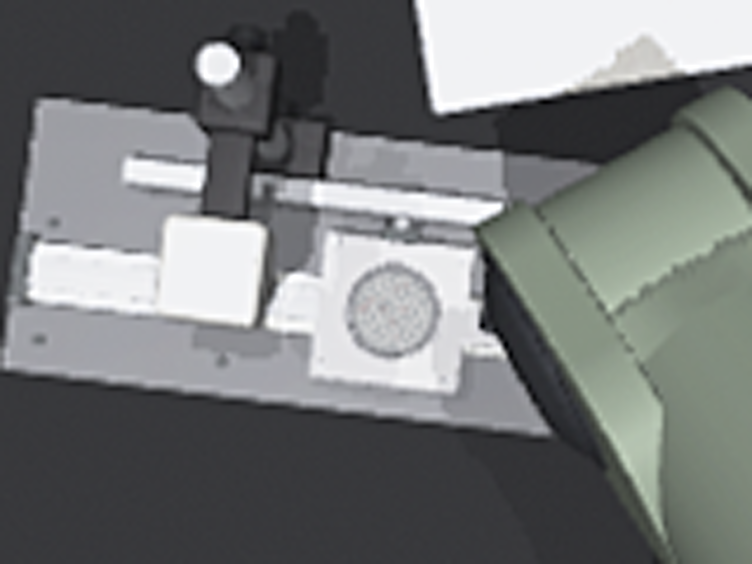

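Run:
```python
from ov import *
goal([.5400,-.0585,.125],Rt(12),0)
a=Rt(12)[:,1]; print(a)
```

```text
tcp [ 0.54   -0.0585  0.125 ] row [ 0.1612  1.5616 -0.1676] [ 0.2 -7.4 -1. ] ang 90.5 dist 7.5
[ 0.02034275  0.2069141  -0.9781476 ]
```

Call:
send_rows(series="0.161 1.562 -0.168 0.2 -7.4 -1 0.6;0.161 1.562 -0.168 0.2 -7.4 -1 0.6;0.161 1.562 -0.168 0.2 -7.4 -1 0.6;0.161 1.562 -0.168 0.2 -7.4 -1 0.6;0.161 1.562 -0.168 0.2 -7.4 -1 0.6;0.161 1.562 -0.168 0.2 -7.4 -1 0.6;0.161 1.562 -0.168 0.2 -7.4 -1 0.6;0.161 1.562 -0.168 0.2 -7.4 -1 0.6;0.161 1.562 -0.168 0.2 -7.4 -1 0.6;0.161 1.562 -0.168 0.2 -7.4 -1 0.6;0.161 1.562 -0.168 0.2 -7.4 -1 0.6;0.161 1.562 -0.168 0.2 -7.4 -1 0.6;0.161 1.562 -0.168 0.2 -7.4 -1 0.6;0.161 1.562 -0.168 0.2 -7.4 -1 0.6;0.161 1.562 -0.168 0.2 -7.4 -1 0.6")

```text
clock: 10.68
position: [0.5401, -0.0584, 0.1251]
tool_rot: [-1.362, -0.001, -0.094]
force: [0.1, 0.5, -0.8]
grip_width: 0.051
```

Run:
```python
from ov import *
im=cams.grab_frame("side").copy(); crop(im,220,130,120,130,4.5,"s10.png")
im=cams.grab_frame("top").copy(); crop(im,180,150,160,120,4.7,"t10.png")
st=monitor.observe();print(st["position"],st["tool_rot"],st["qpos"].round(2),st["force"],st["grip_width"])
print([((proj("side",q)[0]-P[7:9]-[220,130]+.5)*4.5).round() for q in ([.5400,-.0585,.073],[.54,-.0585,.04])])
goal([.5400,-.0585,.058],Rt(12),0)
```

```text
[ 0.54015007 -0.05814662  0.12507204] [-1.36149633e+00 -9.40605841e-04 -9.33538311e-02] [ 0.46  0.61 -0.48  1.89  0.09  0.69 -0.1 ] [-0.01942312 -0.18609265  0.19071202] 0.05118123330705867
[array([276., 442.]), array([278., 482.])]
tcp [ 0.54   -0.0585  0.058 ] row [ 0.0001  0.0047 -0.    ] [ -0.2  65.5 -14.3] ang 0.3 dist 67.1
```

View pics/s10.png

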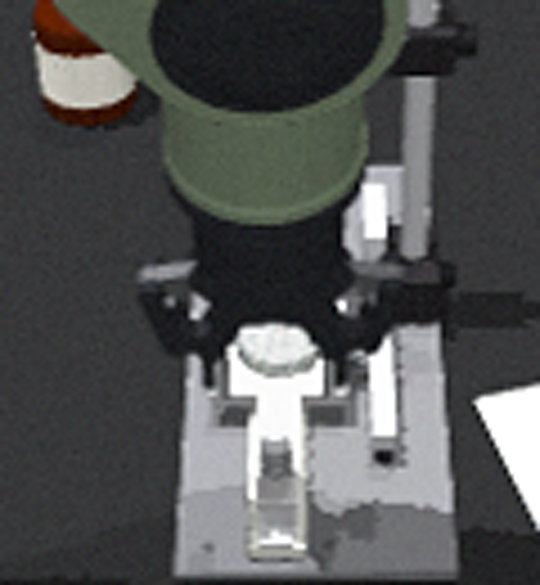

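View pics/t10.png

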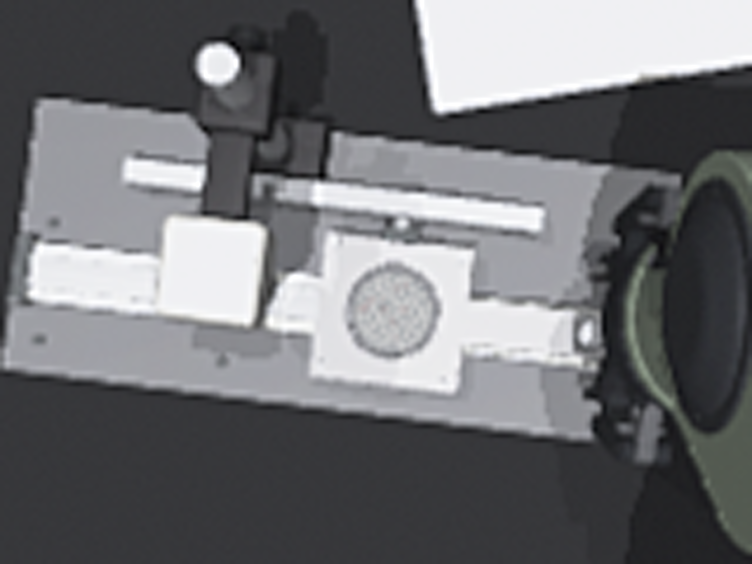

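Call:
send_rows(series="0 0.0047 0 -0.2 20 -4.4 0.6;0 0.0047 0 -0.2 45 -9.8 0.6;0 0.0047 0 -0.3 58 -12.7 0.6;0 0.0047 0 -0.3 65.5 -14.3 0.6;0 0.0047 0 -0.3 65.5 -14.3 0.6;0 0.0047 0 -0.3 65.5 -14.3 0.6;0 0.0047 0 -0.3 65.5 -14.3 0.6")

```text
clock: 11.37
position: [0.5403, -0.0586, 0.0589]
tool_rot: [-1.361, -0.001, -0.1]
force: [-0.2, 0.1, -0.4]
grip_width: 0.0512
```

Run:
```python
from ov import *
im=cams.grab_frame("side").copy(); crop(im,240,160,90,100,6,"s11.png")
st=monitor.observe();print(st["position"],st["tool_rot"],st["force"],st["grip_width"])
print([((proj("side",q)[0]-P[7:9]-[240,160]+.5)*6).round() for q in ([.5400,-.0585,.073],[.54,-.0585,.04])])
```

```text
[ 0.54033194 -0.05868985  0.05894697] [-1.36146895e+00 -1.07068877e-03 -1.00295755e-01] [0.5800668  0.13373138 0.0899327 ] 0.05150942014725019
[array([249., 410.]), array([250., 462.])]
```

View pics/s11.png

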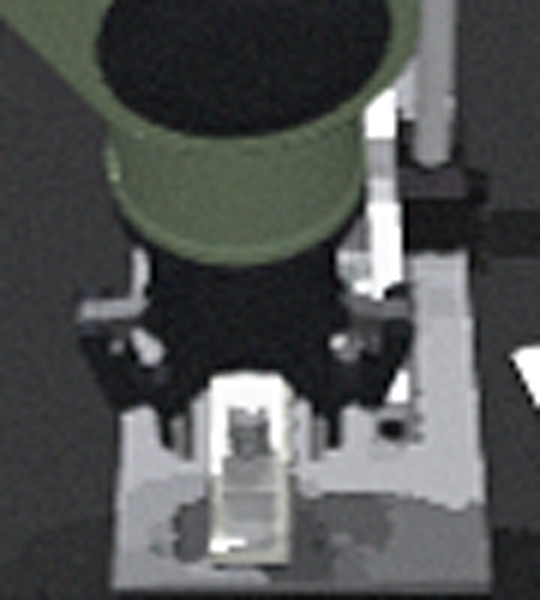

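Call:
send_rows(series="0 0 0 -0.5 0 0 0.35;0 0 0 -0.5 0 0 0.2;0 0 0 -0.5 0 0 0.1;0 0 0 -0.5 0 0 0;0 0 0 -0.5 0 0 0;0 0 0 -0.5 0 0 0;0 0 0 -0.5 0 0 0", force=60)

```text
clock: 12.0
position: [0.5393, -0.0587, 0.0585]
tool_rot: [-1.362, 0.0, -0.101]
force: [-4.1, -2.0, 9.9]
grip_width: 0.0159
```

Run:
```python
from ov import *
st=monitor.observe();print(st["position"],st["tool_rot"],st["force"],st["grip_width"])
im=cams.grab_frame("side").copy(); crop(im,240,160,90,100,6,"s12.png")
```

```text
[ 0.53930812 -0.05867398  0.05854622] [-1.36154914e+00  9.33187012e-05 -1.00592995e-01] [-4.13150883 -1.99113885  9.87804114] 0.015915692209644176
```

View pics/s12.png

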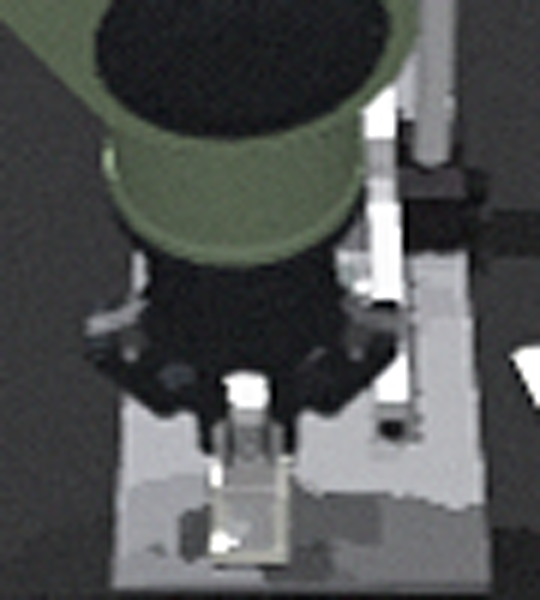

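Call:
send_rows(series="0 0 0 0 0 0 0;0 0 0 0 0.2 1 0;0 0 0 0 0.6 3 0;0 0 0 0 1.3 6 0;0 0 0 0 2.1 10 0;0 0 0 0 3.2 15 0;0 0 0 0 4.3 20 0;0 0 0 0 5.3 25 0;0 0 0 0 6.4 30 0;0 0 0 0 7.4 35 0;0 0 0 0 8.5 40 0;0 0 0 0 9.6 45 0;0 0 0 0 10.6 50 0;0 0 0 0 11.7 55 0;0 0 0 0 12.5 59 0;0 0 0 0 13.2 62 0;0 0 0 0 13.6 64 0;0 0 0 0 13.6 64 0", force=100)

```text
clock: 13.55
position: [0.5459, 0.007, 0.0587]
tool_rot: [-1.361, 0.0, -0.1]
force: [-4.5, 1.1, 11.3]
grip_width: 0.0146
```

Run:
```python
from ov import *
st=monitor.observe();print(st["position"],st["tool_rot"],st["force"],st["grip_width"])
print("moved",(st["position"]-[.53931,-.05867,.0585])@[.098,.995,0])
im=cams.grab_frame("top").copy(); crop(im,180,150,160,120,4.7,"t13.png")
im=cams.grab_frame("side").copy(); crop(im,220,80,120,140,4.2,"s13.png")
```

```text
[0.54585719 0.0070062  0.05866029] [-1.36127914e+00  7.06077118e-05 -9.99953262e-02] [-4.48202928  1.12393013 11.29326448] 0.014588609902485956
moved 0.06598944190909048
```

View pics/t13.png

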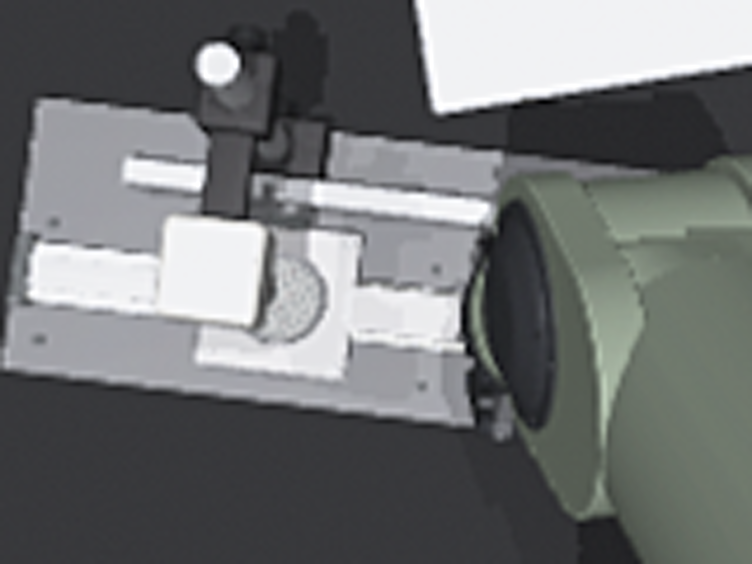

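View pics/s13.png

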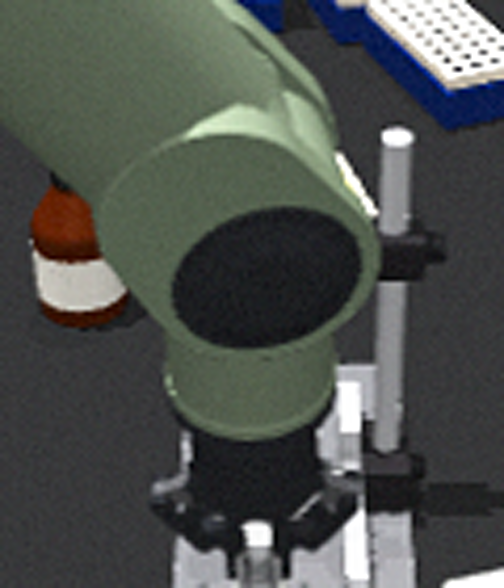

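Call:
send_rows(series="0 0 0 0 0.4 2 0;0 0 0 0 0.9 4 0;0 0 0 0 1.3 6 0;0 0 0 0 1.7 7.8 0;0 0 0 0 1.7 7.8 0;0 0 0 0 1.7 7.8 0")

```text
clock: 14.15
position: [0.5467, 0.015, 0.0587]
tool_rot: [-1.361, 0.0, -0.1]
force: [-5.4, 0.8, 11.6]
grip_width: 0.0145
```

Call:
send_rows(series="0 0 0 0 0.2 1 0;0 0 0 0 0.2 1 0;0 0 0 0 0.2 1 0")

```text
clock: 14.4
position: [0.5467, 0.0159, 0.0587]
tool_rot: [-1.361, 0.0, -0.1]
force: [-3.2, 1.2, 10.8]
grip_width: 0.0148
```

Call:
send_rows(series="0 0 0 0 0.2 1 0;0 0 0 0 0.2 1 0;0 0 0 0 0.2 1 0")

```text
clock: 14.65
position: [0.5468, 0.0171, 0.0586]
tool_rot: [-1.361, 0.0, -0.1]
force: [-3.9, 2.0, 12.0]
grip_width: 0.0145
```

Call:
send_rows(series="0 0 0 0 0.2 1 0;0 0 0 0 0.2 1 0;0 0 0 0 0.2 1 0")

```text
clock: 14.9
position: [0.547, 0.0185, 0.0587]
tool_rot: [-1.36, 0.0, -0.1]
force: [-3.1, 5.8, 8.6]
grip_width: 0.0147
```

Call:
send_rows(series="0 0 0 0 0.2 1 0;0 0 0 0 0.2 1 0;0 0 0 0 0.2 1 0")

```text
clock: 15.15
position: [0.5471, 0.0198, 0.0587]
tool_rot: [-1.36, -0.0, -0.1]
force: [-2.6, 6.9, 8.3]
grip_width: 0.0147
```

Call:
send_rows(series="0 0 0 0 0.2 1 0;0 0 0 0 0.2 1 0;0 0 0 0 0.2 1 0")

```text
clock: 15.4
position: [0.5472, 0.0203, 0.0587]
tool_rot: [-1.361, 0.0, -0.1]
force: [-3.6, 2.8, 10.9]
grip_width: 0.0148
```

Call:
send_rows(series="0 0 0 0 0.1 0.5 0;0 0 0 0 0.1 0.5 0;0 0 0 0 0.1 0.5 0")

```text
clock: 15.65
position: [0.5472, 0.0204, 0.0587]
tool_rot: [-1.361, 0.0, -0.1]
force: [-4.2, 1.4, 10.7]
grip_width: 0.0143
```

Run:
```python
from ov import *
for i in range(4):
    st=monitor.observe();print(st["clock"],st["position"],st["force"],st["grip_width"])
    im=cams.grab_frame(("top","side")[i%2]).copy()
    crop(im,*((180,150,160,120,4.7,"t14.png") if i%2==0 else (230,120,110,120,5,"s14.png")))
```

```text
15.65 [0.5471908  0.02044192 0.05866592] [-4.21615766  1.38355402 10.67105509] 0.014305355757340713
15.7 [0.54717765 0.02043395 0.0586486 ] [-4.00639875  0.66258629 10.66473542] 0.0144343248789602
15.75 [0.54719767 0.02045149 0.05865522] [-4.17046212  1.70532177 11.14026289] 0.014367951120782879
15.8 [0.54719573 0.02042054 0.0586434 ] [-4.09713264  0.57732699 11.31340028] 0.01470386761459845
```

View pics/t14.png

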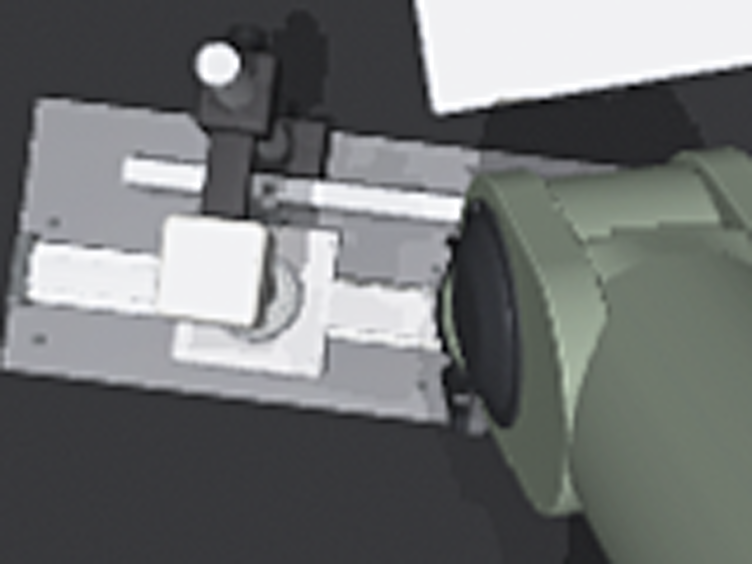

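View pics/s14.png

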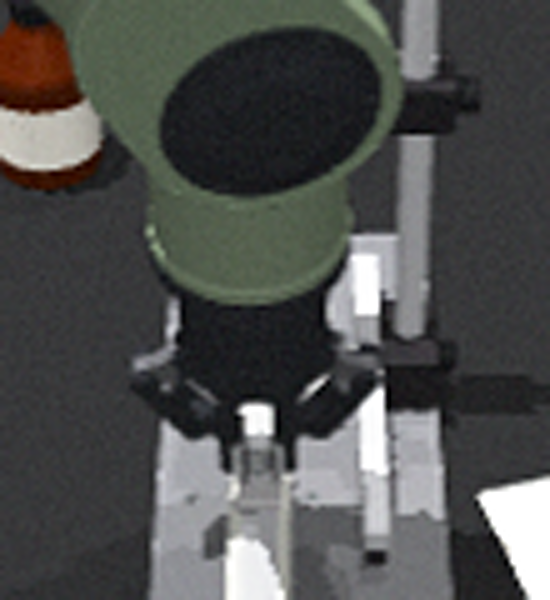

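Call:
send_rows(series="0 0 0 0 0.1 0.5 0;0 0 0 0 0.1 0.5 0;0 0 0 0 0.1 0.5 0;0 0 0 0 0.1 0.5 0")

```text
clock: 16.18
position: [0.5472, 0.0206, 0.0587]
tool_rot: [-1.361, 0.0, -0.101]
force: [-4.8, -1.6, 12.8]
grip_width: 0.0144
```

Run:
```python
from ov import *
st=monitor.observe();print(st["clock"],st["position"],st["force"],st["moment"],st["grip_width"])
print("moved",(st["position"]-[.53931,-.05867,.0585])@[.098,.995,0])
```

```text
16.1833 [0.5472292  0.02059244 0.05865998] [-4.80535297 -1.60793342 12.83867468] [0.13540296 0.90833746 0.22268901] 0.01443840616629678
moved 0.07964221266267711
```

Run:
```python
from h import *
print(bot.job_done())
```

```text
the job is handed in; nothing more can be done
None
```

The job is handed in at about 16.2 s, well inside the 48 s limit. The small dish sits in the nest, the stage is in its notch, and the knob is still gripped at a commanded 100 N.

- **Dish:** I picked the clear, gridded dish at top (396,245) and left the four orange look-alikes alone. It went into the nest with a contact force of about 10 N. The top picture then showed it centred in the recess and flat. The gripper was tilted 12° to stay clear of the camera head.
- **Knob:** My first try was to grip with the jaws along the rail. I dropped that before going down, because the wrist would have come too close to the camera body. I gripped across the rail instead.
- **Notch:** The stage slid 79.6 mm, against 79.9 mm predicted from the camera images. The force along the rail showed the ball pulling in at up to +7 N. It then fell to +1 N and turned to −1.6 N at the end of 1 mm of further commanded push, while the stage moved only about 0.3 mm. I took that as the ball being seated.
- **Weaker points:**
  - After the slide, the camera head partly hid the dish from above, so its place under the lens rests on the travel and force readings rather than a clear view.
  - The gripper gauge reads about 2–3 mm under the true widths (51 mm on the 53 mm lid, 14–16 mm on the 18 mm knob).
  - A steady 11–13 N upward force remained on the tool from closing on the knob.
- **Bystanders:** I moved nothing near the big dish, tip box or bottle, but took no final picture of all three.

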